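# Hang the ring basket on the drain rail and index it over the drip tray

### The arm

A 6-joint arm with a two-finger parallel gripper is mounted at the origin on a cart in front of the work surface, level with it; the furniture and walls round the work are solid. World frame = base frame: x ahead of the robot, y to its left, z up, the work surface at z = 0. Lengths are in m, angles in rad, forces in N, time in s.
With the tool pointing down it reaches from about 0.3 to 0.875 m from the base axis. Payload 6.4 kg.
Tool frame: the origin (TCP) lies at the very end of the fingers, on their centre line; the grasp point (between the pads) lies 19 mm behind it; z points along the fingers, y is the line along which they close (so a half turn about z gives the same grasp; the last joint's range is limited). The gripper opens to 85 mm and grips with 20 to 120 N. Pads are 22 mm wide; open, the fingers measure 114 mm over their backs; the gripper's body (76 mm by 85 mm) begins 54 mm behind the grasp point. The pads swing forward as they close: fully open they stand 13 mm farther back than shut.
Start: joints at [-1.51, 0.181, 1.607, -0, 1.354, -0.206], TCP at [0.152, -0.555, 0.231] pointing down, gripper open.
Joint ranges: [-2.99, 2.99], [-0.89, 2.07], [0.3, 2.58], [-1.14, 4.28], [0, 2.63], [-3.12, 3.12]. Speed limits (rad/s): [2.57, 2.57, 3.01, 3.14, 3.14, 3.14].

### API

Orientations are given as a rotation vector (axis times angle).
In Python, from bench import manip, read_camera, nets gives the robot as it stands. The module is installed in compiled form; this text tells all that it offers.
- The arm moves only by the shell command python3 -m creep 'ROWS' [OPENING] [FORCE]. ROWS is a JSON object whose one key "plan" holds a list of rows, each a list of 2 entries, a list of its own where there are three numbers: the shift along the tool's x, y, z in units of 60 mm (1.0 is 60 mm), then the turn about the tool's z in degrees. In form: {"plan": [[[dx, dy, dz], roll], ...]}. A call has 1 to 12 rows; each row shifts and turns the commanded pose from where the row before left it, along the tool's axes as they then stand; what a row does not reach is not made up. A row lasts 1/8 s, in which the tool goes at most 62.5 mm and 10.7 degrees, less where a joint would pass 70% of its speed; a pose out of reach is approached as far as the arm can. A call is refused whole if a number of a shift passes 1 or a number of a turn 10.7, either way. A call with a gripper value outside its range is refused whole. OPENING is the finger opening in mm, from 0 to 85.4, set as the call begins (- or left out, the last holds). The fingers move at their own pace and stop on an object; FORCE is the grip in N (left out, the last holds). Time passes only in rows, so rows that do not move let the fingers close. It gives the time, the measured TCP pose, the force, the opening and the grip force at its end, in the units of the state.
- manip.state(): the state, without advancing time (a new reading comes with each control period).
- read_camera(name): name is "scene" or "top" or "wrist"; returns a dict with "pixels" (480x640x3 uint8, blue, green, red), "fx", "fy", "cx", "cy" (pixels), "distortion" ([k1, k2, p1, p2, k3] as OpenCV has them; the pictures are not rectified), "world_to_cam" (4x4, takes a point from world to camera coordinates). Camera axes: x right, y up, looking along -z (the intrinsics and any distortion apply to the point x, -y, -z); pixel columns grow to the right and rows downward; lengths in m; the calibration is good to about 2 mm. A picture is of the moment at which its call begins. There is no depth.
- manip.hand_in(): hands the job in; it is judged then, once.
Trained networks look in the newest picture that a camera, given by its name, has taken for a name from the list of things; names that differ only in an ending like _2 or _b are one class to them, and where a whole thing is asked for, a point or a joint stands for the part that bears it (a point fixed in the world has none). Each returns a list of dicts, best first, with "conf" (0 to 1); they miss things now and then, are a little off and sometimes report something else, mostly with a low value. They report only what shows in the picture. A call takes as long as a camera call.
- nets.recognise(camera, label): "bbox" ([left, top, width, height] in pixels, round what is visible of it).
- nets.cut_out(camera, label): "pixels" (480x640 bool, what is visible of it) and "bbox" ([left, top, width, height] in pixels, round what is visible of it).
The state is a dict: "time_s": time; "joint_pos": joint angles; "joint_vel": joint speeds; "joint_torque": joint torques, N m; "eef_pos": TCP position; "tcp_rot": TCP orientation; "force": force on the tool from outside, world axes, zero at the start; "moment": the same for the moment, N m; "grip_width": finger opening in m; "gripper_force": force on a finger pad.
Only numpy, scipy, OpenCV 4.12 (cv2) and the standard library are available. Lean on these libraries where they do the work, as an engineer would, in place of code of your own. Each camera call takes 0.05 s, during which the arm holds its last target. There are 200 camera calls.

### The job

Hang the wire basket of rinsed rings by its handle on the hook of the drain rail and let go of it. Then pull up the red lock knob, slide the hook section along to the neighbouring hole on the drip tray's side, so that the basket hangs over the round black drip tray and not over the pearls, and let the lock pin drop fully home in that hole. Finish still gripping the red knob and holding the pin home; do not let go of it, and leave everything else on the bench where it is.

Things in the scene. Friction and masses are not known exactly. Their poses are not given: they have to be found in the camera images.
- stand: drain stand, fixed: white board 395 x 285 mm, its top 15 mm up, two posts, horizontal square tube 25 x 25 x 380 mm, its top face 212.5 mm above the worktop. Origin: on the worktop under the tube's middle. x points away from the hook (the hook points to -x), y runs along the tube, z up. Three 12 mm index holes in the tube's top at y = -57, +33 and +123 mm
- hook_slide (a joint): position of the blue sleeve (sliding section, 90 mm long, 34 mm square) along the tube, m, grows along the stand's +y. Starts at 0, pin in the middle hole; neighbouring holes at +0.090 and -0.090; end stops +-0.105. It carries knob and hook; about 2 N friction, stays where it is left
- lock_pin (a joint): height of the spring lock plunger, m: 0 = pin fully home; above 0.009 the round-nosed 8 mm pin is clear and the section can slide; stop at 0.015. The spring pulls down with 4 N when home, 8 N when pulled. Released between holes the pin rides on the tube at 0.009 and drops when it comes over a hole (2 mm play either way)
- lock_knob: red ribbed round knob on the plunger, 26 mm in diameter, 24 mm high, above the sleeve; moves straight up and down, and along with the sleeve. Origin on its axis, at the tube's top face when the pin is home; axes as the stand's. The knob spans 29 to 53 mm above the origin; the 21 mm steel housing below it ends 17.5 mm above the tube's top
- knob_grip (a point): middle of the red knob, on its axis, 12 mm below its top; 253.5 mm above the worktop with the pin home
- hook_section: blue sleeve with its steel hook arm: a 7 mm rod that runs from the sleeve to the stand's -x, dips in a shallow V and turns up to a ball tip 22 mm beyond the seat; the tip's top is 21 mm above the seat. Origin: the tube's axis at the sleeve's middle, 200 mm above the worktop; axes as the stand's
- hook_seat (a point): top of the rod at the lowest point of the hook's V, where the bail should rest: 125 mm in front (-x of the stand) of the tube's axis, 66 mm to the stand's -y from the knob, 190 mm above the worktop
- basket: round wire basket with rings in it, 74 mm wide, 43 mm high, ~0.18 kg, standing on a 5 mm pad. Origin: centre of its underside. A fixed arched bail (5 mm wire, 79 mm wide) stands in its y-z plane; 12 mm below the apex the opening is 50 mm wide. On the apex an upright black grip, 18 mm (x) by 28 mm (y), 107 to 143 mm up. To hang, the hook tip passes through the arch along the basket's x
- basket_grip (a point): middle of the black grip, 128 mm above the basket's underside
- basket_eye (a point): underside of the bail's apex, 103.5 mm above the basket's underside: this point comes to rest on hook_seat
- drip_tray: round black tray with crumpled tissue in it, 138 mm in diameter, 25 mm high, on the white board; origin at the centre of its underside. It stands in front of the tube, to the left or right of the hook, about 90 mm along the tube from it
- pearl_block: black velvet block with rows of pearls on pins, 168 x 140 x 44 mm, on the white board on the other side of the hook from the drip tray; origin at the centre of its underside; not to be moved
- foam_tray: grey tray with pearls in foam, 178 x 150 x 30 mm, bystander at the back left; not to be moved
- adhesive_bottle: small white bottle with red-brown cone cap, 29 mm wide, 88 mm high, bystander behind the stand; not to be moved

How it is judged:
By the outcome, as a careful person would: the job done as asked, in the order asked, and still so for the second after the job is handed in, while the arm keeps its last pose, push and grip.
It also fails if it takes over 58 s, if anything falls off the work surface, if the arm or the gripper's body presses on something with over 40 N, if the wrist force passes 120 N, or if a joint passes its speed limit or range.

## Working session

There is one attempt and no reset: what is moved stays moved. The work goes in short steps, Python scripts to look and compute and a shell command to move; the robot and the scene stay as the last step left them, time stands still between calls to the robot, and variables do not carry over. Pictures are saved under pics/ and viewed, at most 12 in all, crops included, and the job is handed in when it is done.

```bash
mkdir -p pics
cat > h.py <<'E'
import numpy as np, cv2
from bench import manip, read_camera, nets
from scipy.spatial.transform import Rotation as R
def ray(c,u,v):
    K=np.array([[c['fx'],0,c['cx']],[0,c['fy'],c['cy']],[0,0,1.]])
    p=cv2.undistortPoints(np.array([[[u,v]]],float),K,np.array(c['distortion'],float))[0,0]
    T=np.array(c['world_to_cam']); Rm=T[:3,:3]
    d=Rm.T@np.array([p[0],-p[1],-1.]); o=-Rm.T@T[:3,3]
    return o,d/np.linalg.norm(d)
def atz(c,u,v,z):
    o,d=ray(c,u,v); return o+d*(z-o[2])/d[2]
def tri(obs):
    A=np.zeros((3,3));b=np.zeros(3)
    rs=[ray(*o) for o in obs]
    for o,d in rs:
        P=np.eye(3)-np.outer(d,d);A+=P;b+=P@o
    x=np.linalg.solve(A,b)
    return x,[np.linalg.norm((np.eye(3)-np.outer(d,d))@(x-o)) for o,d in rs]
def proj(c,X):
    K=np.array([[c['fx'],0,c['cx']],[0,c['fy'],c['cy']],[0,0,1.]])
    T=np.array(c['world_to_cam']);p=T[:3,:3]@np.array(X)+T[:3,3]
    return cv2.projectPoints(np.array([[[p[0],-p[1],-p[2]]]]),np.zeros(3),np.zeros(3),K,np.array(c['distortion'],float))[0].ravel()
def st():
    s=manip.state();print('t',round(s['time_s'],2),'p',np.round(s['eef_pos'],4),'R',np.round(R.from_rotvec(s['tcp_rot']).as_matrix(),3).tolist(),'q',np.round(s['joint_pos'],2),'F',np.round(s['force'],1),'w',s['grip_width'],s['gripper_force'])
E
python3 - <<'E'
from h import *
st()
for n in ['scene','top','wrist']:
    c=read_camera(n); cv2.imwrite(f'pics/{n}0.png',c['pixels'])
    print(n, np.round(ray(c,320,240),3).tolist())
    for l in ['stand','lock_knob','hook_section','hook_seat','basket','basket_grip','drip_tray','pearl_block']:
        print(l,[(round(r['conf'],2),np.round(r['bbox']).tolist()) for r in nets.recognise(n,l)][:2])
E
```

```text
t 0.0 p [ 0.1516 -0.5541  0.2304] R [[0.965, 0.264, -0.0], [0.264, -0.965, 0.002], [0.0, -0.002, -1.0]] q [-1.51  0.18  1.61 -0.    1.35 -0.21] F [ 0.7 -0.4  0. ] w 0.08536464076539597 0.0
scene [[-0.055, 0.7, 0.574], [0.668, -0.608, -0.43]]
stand [(0.77, [290.0, 174.0, 176.0, 163.0])]
lock_knob [(0.44, [343.0, 176.0, 10.0, 14.0])]
hook_section [(0.91, [343.0, 174.0, 76.0, 39.0])]
hook_seat [(0.8, [342.0, 172.0, 76.0, 42.0])]
basket [(0.9, [259.0, 307.0, 41.0, 79.0])]
basket_grip [(0.58, [258.0, 306.0, 42.0, 80.0])]
drip_tray []
pearl_block [(0.77, [382.0, 235.0, 81.0, 50.0])]
top [[0.405, 0.065, 1.184], [0.181, 0.048, -0.982]]
stand [(0.77, [309.0, 198.0, 167.0, 128.0])]
lock_knob [(0.41, [374.0, 208.0, 15.0, 14.0])]
hook_section [(0.78, [375.0, 204.0, 48.0, 73.0])]
hook_seat [(0.8, [375.0, 204.0, 47.0, 76.0])]
basket [(0.89, [224.0, 289.0, 31.0, 27.0]), (0.36, [375.0, 208.0, 13.0, 10.0])]
basket_grip []
drip_tray [(0.71, [349.0, 254.0, 51.0, 54.0])]
pearl_block [(0.63, [415.0, 238.0, 63.0, 70.0])]
wrist [[0.23, -0.534, 0.374], [-0.288, -0.093, -0.953]]
stand []
lock_knob []
hook_section []
hook_seat []
basket []
basket_grip []
drip_tray []
pearl_block []
```

View pics/scene0.png

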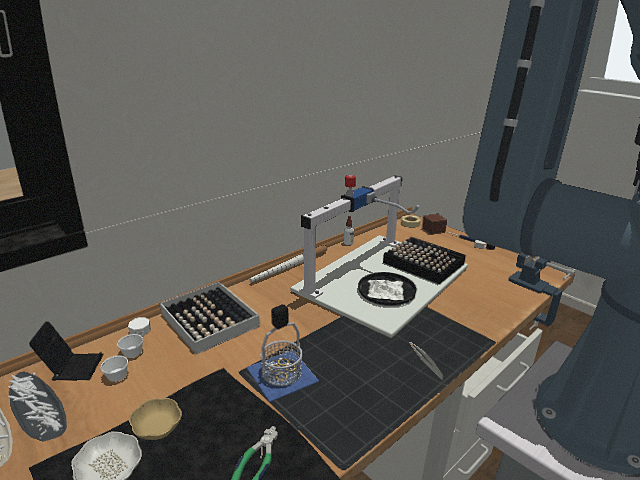

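View pics/top0.png

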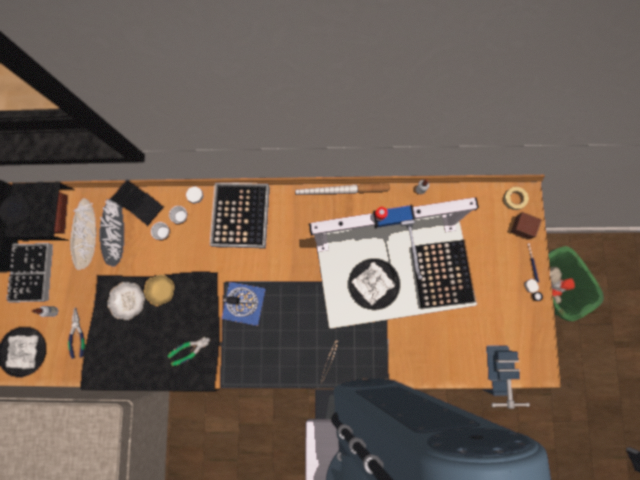

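The scene camera shows the basket on its blue pad (280,360) with its black grip at (280,316), the knob at (350,182) and the tray at (387,288). The top camera shows the grip at (234,300), the knob at (381,212), the hook tip near (418,281), the tray at (374,285) and the pearls at (442,275). The tray is therefore on the stand's +y side (left).

Run:
```python
from h import *
s=read_camera('scene');t=read_camera('top')
print('knob',tri([(s,350,181),(t,381,212)]))
print('grip',tri([(s,280,316),(t,234,300)]))
for n,u in [('endL',(312,228)),('endR',(478,204))]: print(n,atz(t,*u,.2125))
print('tray',atz(t,374,285,.04),'basket',atz(t,243,303,.03),'tip',atz(t,418,281,.21))
for n,c in (('s',s),('t',t)):
    for x0,y0,w,h in [( (250,295,60,100) if n=='s' else (215,275,55,55))]:
        cv2.imwrite(f'pics/{n}b.png',cv2.resize(c['pixels'][y0:y0+h,x0:x0+w],None,fx=6,fy=6,interpolation=cv2.INTER_CUBIC))
a=cv2.imread('pics/sb.png');b=cv2.imread('pics/tb.png');h=max(a.shape[0],b.shape[0])
z=np.zeros((h,a.shape[1]+b.shape[1],3),np.uint8);z[:a.shape[0],:a.shape[1]]=a;z[:b.shape[0],a.shape[1]:]=b
cv2.imwrite('pics/b.png',z)
```

```text
knob (array([ 0.63761323, -0.02298999,  0.25331936]), [np.float64(0.0002633537726588194), np.float64(0.0002633537726588106)])
grip (array([0.45496137, 0.32619955, 0.12899802]), [np.float64(0.0012978130729622548), np.float64(0.0012978130729623136)])
endL [0.61221668 0.13122144 0.2125    ]
endR [ 0.66454646 -0.24881771  0.2125    ]
tray [ 0.49529975 -0.01959476  0.04      ] basket [0.45071678 0.32536463 0.03      ] tip [ 0.49004755 -0.10474857  0.21      ]
```

View pics/b.png

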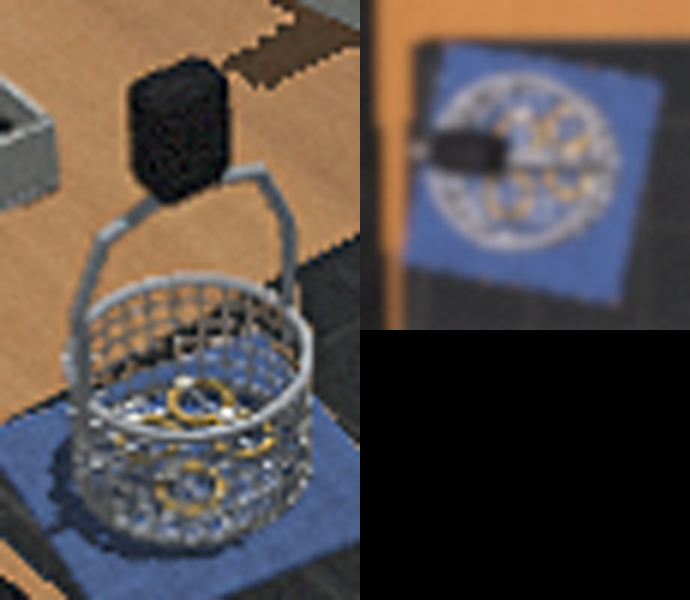

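```bash
python3 -m creep '{"plan": [[[0,0,-0.8],7.65],[[0,0,-0.8],7.65],[[0.55,-0.85,0],0],[[0.55,-0.85,0],0],[[0.55,-0.85,0],0],[[0.55,-0.85,0],0],[[0.55,-0.85,0],0],[[0.23,-0.97,0],0],[[0.23,-0.97,0],0],[[0.23,-0.97,0],0],[[0.23,-0.97,0],0],[[0.23,-0.97,0],0]]}' 75; python3 -m creep '{"plan": [[[0.23,-0.97,0],0],[[0.23,-0.97,0],0],[[0.23,-0.97,0],0],[[0.23,-0.97,0],0],[[0,0,0],0],[[0,0,0],0]]}'
python3 - <<'E'
from h import *
st(); c=read_camera('wrist'); cv2.imwrite('pics/w1.png',c['pixels'])
for l in ['basket','basket_grip']: print([(r['conf'],r['bbox']) for r in nets.recognise('wrist',l)])
for X in [(.455,.326,.133),(.455,.326,.143)]: print(proj(c,X))
E
```

```text
time_s: 2.95
eef_pos: [0.3859, -0.0069, 0.3278]
tcp_rot: [3.141, -0.001, 0.003]
force: [2.1, -1.0, -0.0]
grip_width: 0.0746
gripper_force: 0.0
time_s: 3.7
eef_pos: [0.4407, 0.224, 0.327]
tcp_rot: [3.141, 0.001, -0.001]
force: [-0.8, 0.4, 0.1]
grip_width: 0.0752
gripper_force: 0.0
t 3.7 p [0.4407 0.224  0.327 ] R [[1.0, 0.001, -0.001], [0.001, -1.0, -0.001], [-0.001, 0.001, -1.0]] q [ 0.23 -0.07  1.68 -0.    1.53  1.8 ] F [-0.8  0.4  0.1] w 0.07520247110187135 0.0
[(0.78, [167.1, 137.3, 87.3, 74.8]), (0.51, [621.1, 40.5, 17.6, 158.5])]
[(0.92, [163.0, 137.5, 92.8, 76.7]), (0.23, [621.9, 39.0, 15.5, 161.5])]
[192.30062617 195.05153864]
[188.84706757 197.48333042]
```

View pics/w1.png

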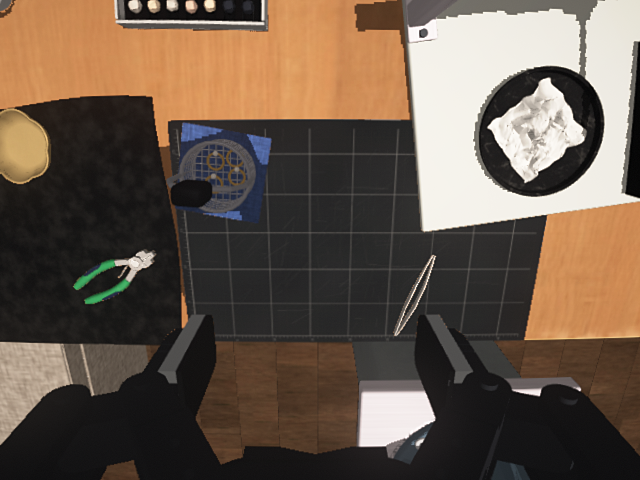

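The wrist picture shows the basket at (218,175) with its grip at (192,193), which agrees with the projected estimate. I'll move above it.

```bash
python3 -m creep '{"plan": [[[0.12,-0.85,0.2],0],[[0.12,-0.85,0.2],0],[[0,0,0.6],0],[[0,0,0.6],0],[[0,0,0],0],[[0,0,0],0]]}'
python3 - <<'E'
from h import *
st(); c=read_camera('wrist'); cv2.imwrite('pics/w2.png',c['pixels'])
for l in ['basket','basket_grip']: print([(r['conf'],r['bbox']) for r in nets.recognise('wrist',l)])
for X in [(.455,.326,.133),(.455,.326,.148)]: print(proj(c,X))
E
```

```text
time_s: 4.6
eef_pos: [0.4565, 0.3256, 0.2331]
tcp_rot: [-3.141, 0.003, -0.003]
force: [-0.3, 0.2, -0.4]
grip_width: 0.0749
gripper_force: 0.0
t 4.6 p [0.4565 0.3256 0.2331] R [[1.0, -0.002, 0.002], [-0.002, -1.0, 0.001], [0.002, -0.001, -1.0]] q [ 0.41  0.15  1.64 -0.    1.35  1.98] F [-0.3  0.2 -0.4] w 0.07490170951350439 0.0
[(0.62, [260.7, 160.9, 103.4, 107.6])]
[(0.81, [256.9, 164.4, 107.7, 106.2])]
[313.34604358 249.46342423]
[313.27726714 257.61116248]
```

View pics/w2.png

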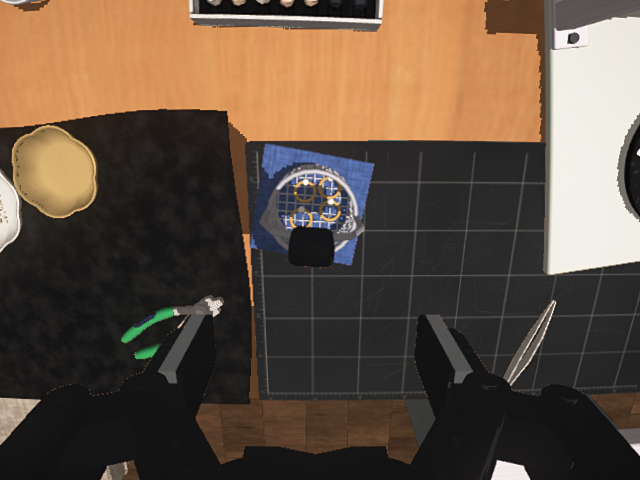

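The grip's top is at about (311,248), spanning 289–334 and 227–268. The bail feet at (265,225) and (361,232) give a yaw of about -5°.

Run:
```python
from h import *
c=read_camera('wrist')
print(atz(c,311,268,.148),atz(c,311,227,.112))
# dark grip outline
g=c['pixels'][215:275,280:345].max(axis=2)
m=(g<22).astype(np.uint8); m=cv2.morphologyEx(m,cv2.MORPH_OPEN,np.ones((7,7)))
cn=max(cv2.findContours(m,0,2)[0],key=cv2.contourArea); print(cv2.boundingRect(cn),cv2.minAreaRect(cn))
```

```text
[0.44846276 0.32799239 0.148     ] [0.46391735 0.3282387  0.112     ]Traceback (most recent call last):
  File "<stdin>", line 7, in <module>
ValueError: max() iterable argument is empty
```

```bash
python3 -m creep '{"plan": [[[0,-0.04,0.4],5],[[0,0,0.6],0],[[0,0,0.6],0],[[0,0,0.38],0],[[0,0,0],0]]}' && python3 -m creep '{"plan": [[[0,0,0],0],[[0,0,0],0],[[0,0,0],0],[[0,0,0],0],[[0,0,0],0],[[0,0,0],0]]}' 15 60 ; python3 -c "from h import *;st()"
```

```text
time_s: 5.42
eef_pos: [0.4545, 0.328, 0.1114]
tcp_rot: [3.137, -0.137, -0.004]
force: [0.3, 0.3, -0.4]
grip_width: 0.0754
gripper_force: 0.0
time_s: 6.18
eef_pos: [0.4564, 0.3286, 0.114]
tcp_rot: [-3.138, 0.137, -0.004]
force: [-0.4, -1.3, 5.8]
grip_width: 0.0274
gripper_force: 59.7
t 6.17 p [0.4564 0.3286 0.114 ] R [[0.996, -0.087, 0.002], [-0.087, -0.996, 0.001], [0.002, -0.001, -1.0]] q [ 0.41  0.29  1.74 -0.    1.12  2.07] F [-0.4 -1.3  5.8] w 0.027385549077962222 59.71034824848175
```

```bash
python3 -m creep '{"plan": [[[0,0,-0.3],0],[[0,0,-0.6],0],[[0,0,-0.6],-4],[[0,0,-0.6],-4.85],[[0,0,0],-4],[[0,0,0],0]]}' && python3 -m creep '{"plan": [[[-0.07,0.3,0],0],[[-0.14,0.66,0],0],[[-0.14,0.66,0],0],[[-0.14,0.66,0],0],[[-0.14,0.66,0],0],[[-0.14,0.66,0],0],[[-0.14,0.66,0],0],[[-0.14,0.66,0],0],[[-0.14,0.66,0],0],[[-0.14,0.66,0],0],[[-0.14,0.66,0],0],[[-0.14,0.42,0],0]]}' ; python3 -m creep '{"plan":[[[0,0,0],0],[[0,0,0],0]]}'
python3 - <<'E'
from h import *
st(); yaw=np.deg2rad(7.85)
cs={n:read_camera(n) for n in ['wrist','top','scene']}
print({l:[[ (round(r['conf'],2),np.round(r['bbox'])) for r in nets.recognise(n,l)][:1] for n in cs] for l in ['hook_section','lock_knob','basket']})
seat=(.5228,-.1055,.19);tip=(.501,-.1085,.207)
for n,c in cs.items(): print(n,proj(c,seat),proj(c,tip),proj(c,(.6376,-.023,.2535)))
cv2.imwrite('pics/w3.png',cs['wrist']['pixels'])
p=proj(cs['scene'],tip).astype(int); a=cs['scene']['pixels'][p[1]-60:p[1]+40,p[0]-70:p[0]+30]
p=proj(cs['top'],tip).astype(int); b=cs['top']['pixels'][p[1]-80:p[1]+20,p[0]-50:p[0]+50]
print('top crop origin',p-[50,80],'scene origin',proj(cs['scene'],tip).astype(int)-[70,60])
cv2.imwrite('pics/st3.png',cv2.resize(np.hstack([a,b]),None,fx=4,fy=4,interpolation=cv2.INTER_CUBIC))
E
```

```text
time_s: 6.92
eef_pos: [0.4554, 0.3286, 0.2396]
tcp_rot: [-3.134, -0.214, -0.001]
force: [0.5, 0.3, -3.5]
grip_width: 0.027
gripper_force: 59.5
time_s: 8.43
eef_pos: [0.4182, -0.1218, 0.238]
tcp_rot: [-3.134, -0.21, 0.002]
force: [0.3, 0.9, -2.2]
grip_width: 0.0271
gripper_force: 59.9
time_s: 8.68
eef_pos: [0.4189, -0.1194, 0.2381]
tcp_rot: [-3.133, -0.213, 0.001]
force: [0.6, -0.5, -1.7]
grip_width: 0.027
gripper_force: 60.0
t 8.68 p [ 0.4189 -0.1194  0.2381] R [[0.991, 0.135, -0.001], [0.135, -0.991, 0.001], [-0.001, -0.001, -1.0]] q [-0.55 -0.15  1.93  0.    1.36  0.88] F [ 0.6 -0.5 -1.7] w 0.02702917580809419 60.003215074539185
{'hook_section': [[(0.76, array([309.,   2.,  18., 115.]))], [(0.92, array([376., 203.,  49.,  76.]))], [(0.67, array([341., 175.,  73.,  37.]))]], 'lock_knob': [[], [], [(0.69, array([160., 285., 102.,  67.]))]], 'basket': [[(0.76, array([232., 182., 164., 213.]))], [(0.65, array([410., 297.,  12.,  11.]))], [(0.88, array([431., 190.,  34.,  63.]))]]}
wrist [313.65810079  55.1530533 ] [313.69878558 107.53191354] [ 116.99503288 -290.82945945]
top [416.22704147 267.396365  ] [419.25041402 276.19544936] [381.09224688 212.07535676]
scene [408.14575319 211.20140072] [417.11924403 206.72325312] [349.89934365 180.90905257]
top crop origin [369 196] scene origin [347 146]
```

View pics/w3.png

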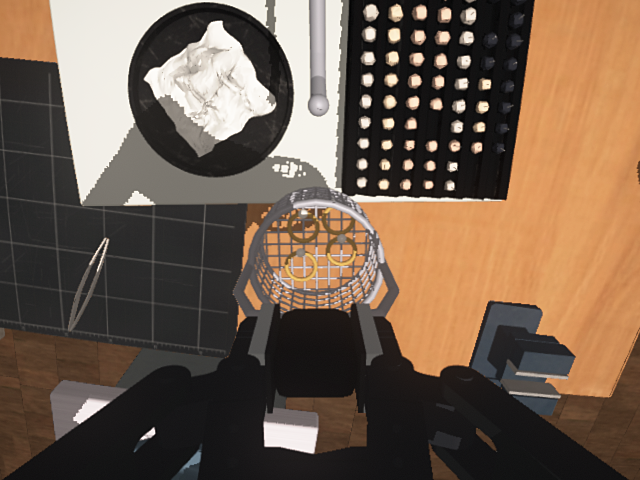

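View pics/st3.png

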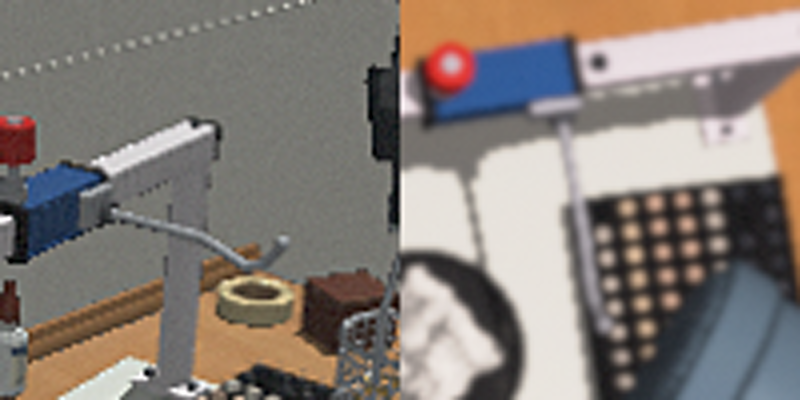

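The wrist picture shows the hook's ball tip at (318,104), with its rod running straight up the image so the yaw matches. In the scene view the tip is at (417.5,206) and in the top view at (420.8,277.8).

Run:
```python
from h import *
w,t,s=[read_camera(n) for n in ['wrist','top','scene']]
T=tri([(w,318,104),(s,417.5,206),(t,420.8,277.8)]);print(T, tri([(w,318,104),(s,417.5,206)]))
X=T[0]
a,b=atz(w,318.5,15,.198),atz(w,317.5,85,.198);print('rod yaw',np.degrees(np.arctan2(*(a-b)[[1,0]])))
a,b=atz(t,369+141/4+5e-3,196+125/4,.2),atz(t,369+207/4,196+327/4,.207);print('top rod yaw',np.degrees(np.arctan2(*(a-b)[[1,0]])))
y=np.deg2rad(7.85);sx=np.array([np.cos(y),np.sin(y)])
seat=X[:2]+.0205*sx
p=np.array(manip.state()['eef_pos'])[:2]; d=seat-p
print('seat',seat,'tool dx,dy units',d@sx/.06, d@np.array([sx[1],-sx[0]])/.06)
```

```text
(array([ 0.5006494 , -0.11070494,  0.20813455]), [np.float64(0.002674633240551021), np.float64(0.0008526986959205926), np.float64(0.0034778434532801387)]) (array([ 0.50262825, -0.11068696,  0.20785794]), [np.float64(0.0007974549486548339), np.float64(0.0007974549486550697)])
rod yaw 7.050921955402093
top rod yaw 15.05473471187129
seat [ 0.5209573  -0.10790505] tool dx,dy units 1.7006813679589254 0.03459571235808054
```

```bash
python3 -m creep '{"plan": [[[0.3,0.03,0],0],[[0.5,0,0],0],[[0.5,0,0],0],[[0.43,0,0],0],[[0,0,0],0],[[0,0,0.3],0],[[0,0,0.3],0],[[0,0,0.04],0],[[0,0,0],0],[[0,0,0],0]]}'
python3 - <<'E'
from h import *
st(); w=read_camera('wrist');s=read_camera('scene')
p=proj(s,(.52,-.107,.19)).astype(int);print(p)
a=cv2.resize(s['pixels'][p[1]-50:p[1]+50,p[0]-40:p[0]+40],None,fx=5,fy=5,interpolation=cv2.INTER_CUBIC)
b=w['pixels'][:,160:480];cv2.imwrite('pics/h1.png',np.hstack([a,cv2.resize(b,(333,500))]))
E
```

```text
time_s: 10.68
eef_pos: [0.5228, -0.1076, 0.2005]
tcp_rot: [3.134, 0.214, 0.001]
force: [-0.1, 0.4, -2.4]
grip_width: 0.0271
gripper_force: 60.1
t 10.68 p [ 0.5228 -0.1076  0.2005] R [[0.991, 0.136, 0.0], [0.136, -0.991, -0.0], [0.0, 0.0, -1.0]] q [-0.43  0.12  1.74 -0.    1.28  1.01] F [-0.1  0.4 -2.4] w 0.027136365021244915 60.12720465660095
[409 211]
```

View pics/h1.png

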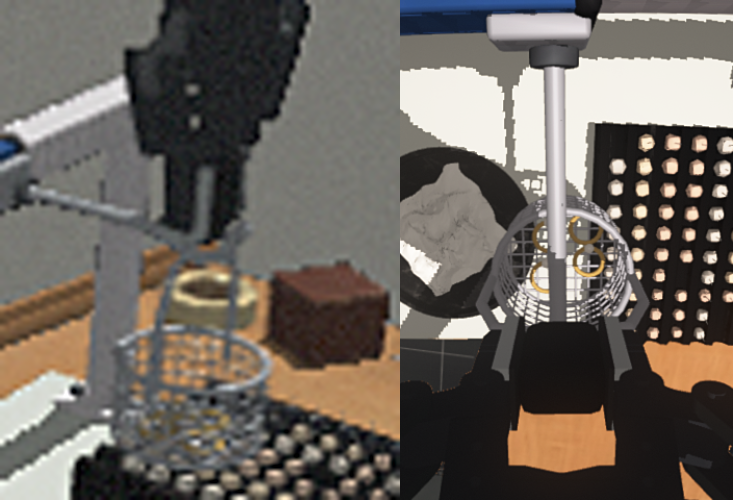

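The left crop (scene camera) shows the rod going through the bail and the ball tip in front of it at (240,232). The bail is just above the seat, so I'll lower the last few mm and watch the force.

```bash
python3 -m creep '{"plan": [[[0,0,0.05],0],[[0,0,0.03],0],[[0,0,0],0]]}'; python3 -m creep '{"plan": [[[0,0,0.02],0],[[0,0,0],0]]}'
```

```text
time_s: 11.15
eef_pos: [0.5231, -0.1076, 0.1962]
tcp_rot: [3.134, 0.215, 0.002]
force: [-0.5, 0.7, 4.7]
grip_width: 0.0275
gripper_force: 61.1
time_s: 11.4
eef_pos: [0.5235, -0.1076, 0.1958]
tcp_rot: [3.133, 0.215, 0.003]
force: [-2.6, 1.4, 9.4]
grip_width: 0.0272
gripper_force: 61.8
```

```bash
python3 -m creep '{"plan": [[[0,0,-0.03],0],[[0,0,0],0]]}';  python3 -m creep '{"plan": [[[0,0,0],0],[[0,0,0],0],[[0,0,0],0],[[0,0,0],0],[[0,0,-0.2],0],[[0,0,-0.4],0],[[0,0,-0.6],0],[[0,0,-0.6],0],[[0,0,0],0],[[0,0,0],0]]}' 60
python3 - <<'E'
from h import *
st(); w=read_camera('wrist');s=read_camera('scene');t=read_camera('top')
p=proj(s,(.54,-.09,.19)).astype(int)
a=cv2.resize(s['pixels'][p[1]-50:p[1]+50,p[0]-50:p[0]+40],None,fx=4.8,fy=4.8,interpolation=cv2.INTER_CUBIC)
cv2.imwrite('pics/h2.png',np.hstack([a,w['pixels'][:,160:500]]))
cv2.imwrite('pics/w4.png',w['pixels']);print(proj(w,(.6376,-.023,.2655)))
for n in ['wrist','top','scene']: print([(r['conf'],r['bbox']) for r in nets.recognise(n,'lock_knob')][:2])
E
```

```text
time_s: 11.65
eef_pos: [0.5231, -0.1075, 0.1963]
tcp_rot: [3.134, 0.215, 0.002]
force: [0.8, -0.0, 1.9]
grip_width: 0.0273
gripper_force: 60.7
time_s: 12.9
eef_pos: [0.5225, -0.1074, 0.3039]
tcp_rot: [-3.134, -0.215, 0.0]
force: [-0.8, 1.0, -0.3]
grip_width: 0.0599
gripper_force: 0.0
t 12.9 p [ 0.5225 -0.1074  0.3039] R [[0.991, 0.136, -0.0], [0.136, -0.991, -0.0], [-0.0, -0.0, -1.0]] q [-0.43  0.03  1.62 -0.    1.49  1.01] F [-0.8  1.  -0.3] w 0.05994957561981029 0.0
[144.58665767   0.33297402]
[(0.89, [115.2, 2.2, 73.9, 37.5])]
[]
[(0.6, [343.1, 172.9, 12.9, 20.1])]
```

View pics/h2.png

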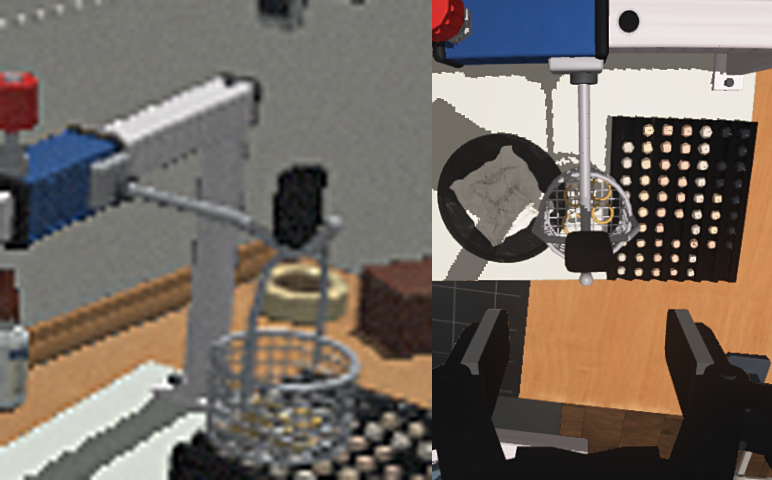

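The basket hangs on the hook, released, with its bail in the V. Next is the knob.

```bash
python3 -m creep '{"plan": [[[0.4,-0.25,-0.1],0],[[0.6,-0.45,0],0],[[0.5,-0.43,0],0],[[0,0,0],0],[[0,0,0],0]]}'
python3 - <<'E'
from h import *
st(); w=read_camera('wrist');s=read_camera('scene');t=read_camera('top')
r=nets.cut_out('wrist','lock_knob'); print([(x['conf'],x['bbox']) for x in r][:2])
hsv=cv2.cvtColor(w['pixels'],cv2.COLOR_BGR2HSV)
m=(((hsv[...,0]<8)|(hsv[...,0]>172))&(hsv[...,1]>150)&(hsv[...,2]>60)).astype(np.uint8)
n,l,S,C=cv2.connectedComponentsWithStats(m);i=np.argsort(-S[1:,4])[:2]+1;print(S[i],C[i])
print(proj(w,(.6376,-.023,.2655)),proj(w,(.6376,-.023,.2415)))
cv2.imwrite('pics/w5.png',w['pixels'])
E
```

```text
time_s: 13.82
eef_pos: [0.6021, -0.0282, 0.3093]
tcp_rot: [3.134, 0.215, -0.002]
force: [-0.7, -0.6, 0.2]
grip_width: 0.0598
gripper_force: 0.0
t 13.82 p [ 0.6021 -0.0282  0.3093] R [[0.991, 0.137, -0.001], [0.137, -0.991, -0.0], [-0.001, -0.0, -1.0]] q [-0.24  0.19  1.44 -0.    1.51  1.19] F [-0.7 -0.6  0.2] w 0.059764030645786635 0.0
[]
[[ 287  178   54   59 2110]
 [ 497   29    7   11   48]] [[313.3478673  206.30189573]
 [499.6875      32.66666667]]
[312.53305528 212.24621655] [312.71058182 201.31038005]
```

View pics/w5.png

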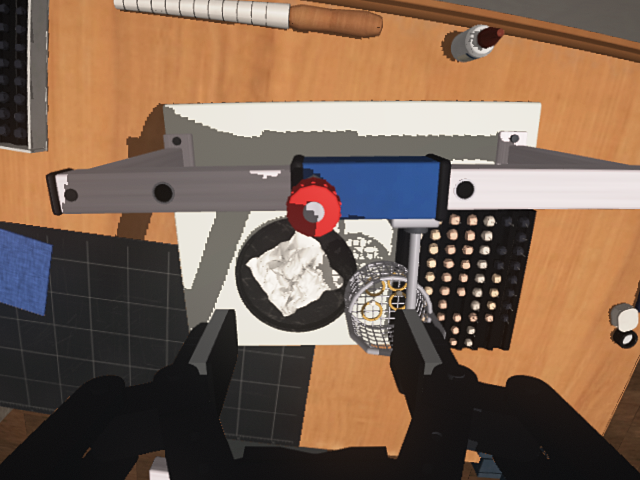

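The knob is at (314,210), as predicted. The left hole is at (163,193) and the right at (465,189). I'll compute the tube's yaw from the holes.

Run:
```python
from h import *
w=read_camera('wrist');a,b=atz(w,163,193,.2125),atz(w,465,189,.2125);d=a-b
print(a,b,np.linalg.norm(d),(a+b)/2,np.degrees(np.arctan2(-d[0],d[1])))
k=atz(w,314,210,.2655);print(k)
p=np.array(manip.state()['eef_pos']);R0=R.from_rotvec(manip.state()['tcp_rot']).as_matrix()
for q in (k,(a+b)/2): print(R0.T@(np.r_[q[:2],.2345]-p)/.06)
```

```text
[0.62457652 0.06531172 0.2125    ] [ 0.65128311 -0.11387364  0.2125    ] 0.1811646607374926 [ 0.63792982 -0.02428096  0.2125    ] 8.477215490956072
[ 0.6386778  -0.02427415  0.2655    ]
[0.61159228 0.0071425  1.26043114]
[0.59922485 0.00557008 1.26042841]
```

```bash
python3 -m creep '{"plan": [[[0.3,0,0],-0.4],[[0.305,0.005,0],0],[[0,0,0.4],0],[[0,0,0.5],0],[[0,0,0.33],0],[[0,0,0],0],[[0,0,0],0]]}' &&  python3 -m creep '{"plan": [[[0,0,0],0],[[0,0,0],0],[[0,0,0],0],[[0,0,0],0],[[0,0,0],0],[[0,0,0],0]]}' 15 60; python3 -c "from h import *;st()"
```

```text
time_s: 14.95
eef_pos: [0.6392, -0.0235, 0.2375]
tcp_rot: [3.133, 0.225, 0.003]
force: [0.1, -0.2, 0.0]
grip_width: 0.06
gripper_force: 0.0
time_s: 15.7
eef_pos: [0.6391, -0.0232, 0.2375]
tcp_rot: [3.133, 0.226, 0.003]
force: [-0.3, 1.6, 5.3]
grip_width: 0.0246
gripper_force: 58.8
t 15.7 p [ 0.6391 -0.0232  0.2375] R [[0.99, 0.143, 0.002], [0.143, -0.99, -0.0], [0.002, 0.001, -1.0]] q [-0.22  0.32  1.43  0.    1.39  1.21] F [-0.3  1.6  5.3] w 0.02459741125478801 58.8189697265625
```

```bash
python3 -m creep '{"plan": [[[0,0,-0.07],0],[[0,0,-0.07],0],[[0,0,-0.06],0],[[0,0,0],0],[[0,0,0],0]]}'; python3 -c "from h import *;st()"
```

```text
time_s: 16.32
eef_pos: [0.6389, -0.0233, 0.2467]
tcp_rot: [-3.133, -0.225, 0.0]
force: [6.5, -0.2, -7.9]
grip_width: 0.0245
gripper_force: 59.2
t 16.32 p [ 0.6389 -0.0233  0.2467] R [[0.99, 0.143, -0.0], [0.143, -0.99, 0.0], [-0.0, -0.0, -1.0]] q [-0.22  0.31  1.42  0.    1.41  1.21] F [ 6.5 -0.2 -7.9] w 0.02450910908950563 59.22491490840912
```

```bash
python3 -m creep '{"plan": [[[0.01,0,-0.05],0],[[0,0,0],0],[[0,-0.15,0],0],[[0,-0.25,0],0],[[0,-0.25,0],0],[[0,-0.2,0],0],[[0,0,0],0],[[0,0,0],0]]}'; python3 -c "from h import *;st()"
```

```text
time_s: 17.32
eef_pos: [0.6314, 0.0282, 0.2508]
tcp_rot: [-3.132, -0.227, 0.002]
force: [1.4, 2.7, -9.5]
grip_width: 0.0243
gripper_force: 59.5
t 17.32 p [0.6314 0.0282 0.2508] R [[0.99, 0.144, -0.001], [0.144, -0.99, 0.001], [-0.001, -0.001, -1.0]] q [-0.14  0.29  1.43  0.    1.42  1.28] F [ 1.4  2.7 -9.5] w 0.02433855158016379 59.468196630477905
```

```bash
python3 -m creep '{"plan": [[[0,-0.2,0],0],[[0,-0.25,0],0],[[0,-0.18,0],0],[[0,0,0],0],[[0,0,0],0],[[0,0,0],0]]}'; python3 -c "
from h import *;st()
p=manip.state()['eef_pos'];print(np.hypot(p[0]-.639,p[1]+.0233))"
```

```text
time_s: 18.08
eef_pos: [0.6261, 0.0649, 0.2509]
tcp_rot: [-3.133, -0.226, 0.001]
force: [-2.0, 0.9, -9.3]
grip_width: 0.024
gripper_force: 59.7
t 18.07 p [0.6261 0.0649 0.2509] R [[0.99, 0.143, -0.001], [0.143, -0.99, 0.0], [-0.001, -0.0, -1.0]] q [-0.09  0.29  1.44  0.    1.42  1.34] F [-2.   0.9 -9.3] w 0.024013914809309242 59.68560039997101
0.08909913638023462
```

```bash
python3 -m creep '{"plan": [[[-0.01,-0.012,0.05],0],[[0,0,0.06],0],[[0,0,0.06],0],[[0,0,0],0],[[0,0,0],0]]}'; python3 -c "from h import *;st()"
```

```text
time_s: 18.7
eef_pos: [0.626, 0.0649, 0.2412]
tcp_rot: [3.133, 0.225, 0.001]
force: [-0.6, -2.6, -6.2]
grip_width: 0.0244
gripper_force: 59.7
t 18.7 p [0.626  0.0649 0.2412] R [[0.99, 0.143, 0.001], [0.143, -0.99, -0.001], [0.001, 0.001, -1.0]] q [-0.08  0.29  1.45 -0.    1.4   1.34] F [-0.6 -2.6 -6.2] w 0.024392900983615812 59.73192572593689
```

```bash
python3 -m creep '{"plan": [[[0,0,0.05],0],[[0,0,0.02],0],[[0,0,0],0],[[0,0,0],0]]}'; python3 -m creep '{"plan": [[[0,0,0.02],0],[[0,0,0],0],[[0,0,0],0]]}'
```

```text
time_s: 19.2
eef_pos: [0.626, 0.0654, 0.2375]
tcp_rot: [3.133, 0.226, 0.002]
force: [-2.9, -2.1, 1.3]
grip_width: 0.0242
gripper_force: 60.5
time_s: 19.58
eef_pos: [0.6262, 0.0654, 0.2375]
tcp_rot: [3.133, 0.226, 0.003]
force: [-5.8, -2.1, 6.9]
grip_width: 0.0241
gripper_force: 61.2
```

The pin is fully home: z stays at 0.2375 while the push rises. I'll check that the basket still hangs properly.

Run:
```python
from h import *
w=read_camera('wrist');s=read_camera('scene')
a=s['pixels'][150:320,290:470];a=cv2.resize(a,None,fx=480/170,fy=480/170,interpolation=cv2.INTER_CUBIC)
cv2.imwrite('pics/f.png',cv2.resize(np.hstack([a,w['pixels'][:,150:440]]),None,fx=.99,fy=.99))
st()
```

```text
t 19.68 p [0.6262 0.0654 0.2375] R [[0.99, 0.143, 0.002], [0.143, -0.99, -0.0], [0.002, 0.001, -1.0]] q [-0.08  0.29  1.46 -0.    1.39  1.34] F [-5.3 -2.4  6.1] w 0.02421085385293092 61.19103670120239
```

View pics/f.png

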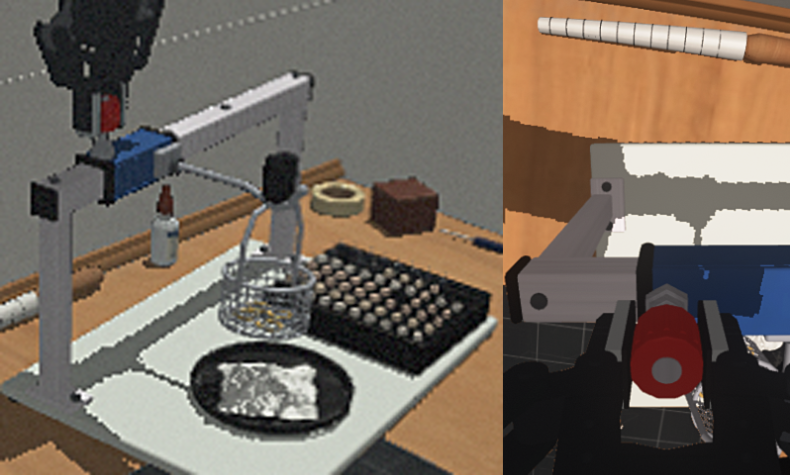

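The left crop shows the basket hanging on the hook at (270,240), in line above the tray: seat about (0.510, -0.018), tray centre about (0.495, -0.020). The right crop shows the knob held between the pads. I'm handing it in.

```bash
python3 -c "
from bench import manip
print(manip.hand_in())"
```

```text
the job is handed in; nothing more can be done
None
```

I handed the job in at about 20 s: the basket hangs from the hook over the drip tray, the lock pin is home in the tray-side hole, and the gripper still holds the red knob down. The hand-in gave no verdict.

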